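Square up a box end and hold it while the glue grabs

TASK

The end panel of the box on the glue-up board leans inward in its freshly glued groove. First clear the glue bottle and the pearl jar off the box's base: stand them upright in the two empty cells of the divided caddy, one in each, and let go. Then take the carpenter's square, stand it fence-down on the base and press it into the corner, without ramming, until its fence is flat on the base and its upright edge flat against the panel, which brings the panel square; finish still gripping the square and pressing it down and into the corner, with only the square touching the panel, and leave the other things on the bench where they are.

Things in the scene. Friction and masses are not known exactly. Their poses are not given: they have to be found in the camera images.
- glue_board: Plywood glue-up board, 300 x 200 x 12 mm, screwed to the bench (cannot move). Origin: centre of its underside; z up, x along its length towards the end panel. Low battens, 8 mm high, locate the box's base: two beside it (x -90 to +10, y +-66 to +-80 mm), one behind the panel (x 114 to 128 mm).
- box_base: The box's walnut base, 220 x 130 x 10 mm, lying fixed in the middle of the glue-up board; its top is 22 mm above the bench. Origin: centre of its underside, axes as the glue-up board's.
- end_panel: The box's walnut end panel, 130 mm wide, 90 mm high above the base, 10 mm thick, standing in a groove across the +x end of the base. Origin: middle of its inner face's foot (the same point as point corner); z up along its inner face, x out of the box through its thickness. It can only tip about its foot (see joint panel_lean).
- corner (a point): Middle of the inside corner line where the base's top meets the foot of the panel's inner face; axes as the glue-up board's: x points out of the box through the panel, y along the corner, z up. The base's top runs from here 208 mm towards -x and 65 mm to either side in y. The corner itself does not move when the panel tips.
- panel_lean (a joint): Tip of the end panel about its foot at the corner line, rad: 0 = square to the base, positive = leaning inward over the base (towards -x). It starts between 0.09 and 0.19 and can go from -0.06 to 0.22. It is stiff and springy in its groove: a push at its top edge that grows from 1 to about 5 N brings it upright, and if let go it creeps back inward.
- square: Aluminium carpenter's rafter square, 0.25 kg, standing on its fence, a foot 110 (x) x 22 (y) x 6 mm. On the fence's middle stands an 8 mm thick (y) triangular web: upright edge at the +x end (heel), 106 mm high and flush with the fence's end; from its top the long edge slopes at 45 degrees down to the -x end (56 mm high at x = 0). Origin: centre of the fence's underside; z up, x towards the heel.
- square_heel (a point): Point of the square's heel: 55 mm along +x from the square's origin, on the fence's underside; axes as the square's. Fully home it lies on the corner line. The web can be pinched from above across its 8 mm near 50 mm behind the heel, 40 to 45 mm above the fence's underside; a narrow slot runs up it 12 to 17 mm behind the upright edge.
- glue_bottle: White glue bottle with red nozzle, 0.19 kg. Origin: centre of its underside, z up. Body 34 mm (x, from -16 to +18 mm) by 52 mm (y) and 102 mm high, slightly narrower above; neck 24 mm wide to 115 mm, thin nozzle to 143 mm.
- pearl_jar: Small glass jar with a golden lid, 0.14 kg, 52 mm in diameter, 72 mm high (lid 48 mm wide from 60 to 72 mm). Origin: centre of its underside, z up.
- caddy: Wooden divided caddy, 248 (x) x 88 (y) x 42 mm high, fixed. Three cells in a row along x, each 72 x 72 mm inside with walls 8 mm thick and a floor 6 mm above the bench. The middle cell already holds the wax tin. Origin: centre of the underside, z up.
- cell_near (a point): Centre of the floor of the caddy's empty cell at its -x end; axes as the caddy's.
- cell_far (a point): Centre of the floor of the caddy's empty cell at its +x end; axes as the caddy's.
- wax_tin: Flat round tin of wax, 68 mm in diameter, 26 mm high, in the caddy's middle cell; stays there. Origin: centre of its underside.
- spring_clamp: Black and orange spring clamp, 68 x 122 x 18 mm, lying on the bench; bystander.
- walnut_block: Walnut offcut, 40 x 58 x 26 mm, lying on the bench; bystander.
- sanding_block: Cork sanding block, 60 x 108 x 36 mm, lying on the bench; bystander.

How it is judged (in metres and radians):
On the way, in this order (a step that is already met when the one before it is completed fails the run):
1. glue bottle and pearl jar stand upright and released in the caddy's two empty cells, one in each ((((horizontal distance between pearl_jar and cell_near below 0.022 m and z of pearl_jar in the frame of cell_near below 0.006 m and angle between pearl_jar's own z axis and vertical below 0.1 rad) and (horizontal distance between glue_bottle and cell_far below 0.022 m and z of glue_bottle in the frame of cell_far below 0.006 m and angle between glue_bottle's own z axis and vertical below 0.1 rad)) or ((horizontal distance between pearl_jar and cell_far below 0.022 m and z of pearl_jar in the frame of cell_far below 0.006 m and angle between pearl_jar's own z axis and vertical below 0.1 rad) and (horizontal distance between glue_bottle and cell_near below 0.022 m and z of glue_bottle in the frame of cell_near below 0.006 m and angle between glue_bottle's own z axis and vertical below 0.1 rad))) and contact force between each of pearl_jar, glue_bottle and the fingers below 0.1 N and linear speed of each of pearl_jar, glue_bottle below 0.03 m/s), for 0.2 s.
2. the square is home in the corner on both faces, with the panel brought square (value of joint panel_lean between -0.02 and 0.02 rad and x of square_heel in the frame of corner between -0.003 and 0.003 m and z of square_heel in the frame of corner between -0.0025 and 0.0025 m and y of square_heel in the frame of corner between -0.05 and 0.05 m and angle between the z axis of square and the z axis of corner, either way round below 0.025 rad and angle between the x axis of square and the x axis of corner, either way round below 0.06 rad and contact force between square and end_panel above 1 N and contact force between square and box_base above 1 N and contact force between the fingers and square above 2 N and contact force between each of the arm, the fingers and end_panel below 0.2 N), for 0.3 s.
At the end, for the whole second after the job is handed in: Bottle and jar upright, released, one in each empty cell (22 mm of centre). Square gripped, over 1 N on base and on panel, heel within 3 mm of the corner (2.5 mm in height, 50 mm sideways), upright to 0.025 rad, straight at the panel to 0.06 rad; panel square to 0.02 rad, untouched by the robot (all of step 1 and all of step 2); the arm keeps its last pose, push and grip.
It fails at once if another thing on the bench (spring clamp, walnut offcut, sanding block, wax tin) is shifted by more than 20 mm (distance of any of spring_clamp, walnut_block, sanding_block, wax_tin from where it was at the start of the episode above 0.02 m).
It fails at once if the bottle or the jar is knocked over (angle between any of glue_bottle, pearl_jar's own z axis and vertical above 0.9 rad).
It fails at once if the square is rammed against the panel with more than 60 N (contact force between square and end_panel above 60 N).
It also fails if it takes over 64 s, if anything falls off the work surface, if the arm or the gripper's body presses on something with over 40 N, if the wrist force passes 120 N, or if a joint passes its speed limit or range.

ROBOT

A 7-joint arm with a two-finger parallel gripper is mounted at the origin on a cart in front of the work surface, level with it; the furniture and walls round the work are solid. World frame = base frame: x ahead of the robot, y to its left, z up, the work surface at z = 0. Lengths are in mm, angles in rad, forces in N, time in s.
With the tool pointing down it reaches from about 400 to 850 mm from the base axis. Payload 10.4 kg.
Tool frame: the origin (TCP) lies on the centre line of the jaws, within the pads' length; the fingertips stand 25 mm ahead of it and the grasp point (between the pads) lies 6 mm ahead of it; z points along the fingers, y is the line along which they close (so a half turn about z gives the same grasp; the last joint's range is limited). The gripper opens to 87 mm and grips with 3 to 60 N. Pads are 19 mm wide; open, the fingers measure 117 mm over their backs; the gripper's body (75 mm by 190 mm) begins 51 mm behind the grasp point.
Start: joints at [-1.171, 0.332, -0.065, 1.46, 0.022, 1.35, -0.088], TCP at [256.437, 569.991, 247.576] pointing down, gripper open.
Joint ranges: [-2.6, 2.6], [-0.5, 2.12], [-1.47, 1.34], [0.16, 2.42], [-1.27, 4.41], [0.06, 2.06], [-2.6, 2.6]. Speed limits (rad/s): [2.22, 2.22, 2.79, 2.79, 3.14, 3.14, 3.14].

INTERFACE

Orientations are given as a unit quaternion [x, y, z, w].
In Python, from rig import env gives the robot as it stands.
- The arm moves only by the shell command python3 -m handwheel 'ROWS' [OPENING]. ROWS is JSON, a list of rows, each a list of 2 entries, a list of its own where there are three numbers: the shift along the tool's x, y, z in cm, then the turn, a rotation vector about the tool's x, y, z in rad. A call has 1 to 12 rows; each row shifts and turns the commanded pose from where the row before left it, along the tool's axes as they then stand; what a row does not reach is not made up. A row lasts 1/10 s, in which the tool goes at most 50 mm and 8.59 degrees, less where a joint would pass 70% of its speed; a pose out of reach is approached as far as the arm can. A call with a gripper value outside its range is refused whole. OPENING is the finger opening in cm, from 0 to 8.7, set as the call begins (- or left out, the last holds). The fingers move at their own pace and stop on an object; the grip force is fixed at half the most. Time passes only in rows, so rows that do not move let the fingers close. It gives the time, the measured TCP pose, the force, the opening and the grip force at its end, in the units of the state.
- env.get_state(): the state, without advancing time (a new reading comes with each control period).
- env.snapshot(name): name is "scene" or "top"; returns the picture (420x560x3 uint8, red, green, blue); there is no depth.
- env.camera_info(name): a dict with "K" (3x3 intrinsics, pixels), "k1" (the pictures are not rectified: a ray, as slopes to the right and down, at radius r is drawn at 1 + k1 r^2 times it, then the intrinsics apply), "pose" (4x4, takes a point from camera to world coordinates). Camera axes: x right, y down, z forward; pixel columns grow to the right and rows downward; lengths in mm; the calibration is good to about 2 mm. A picture is of the moment at which its call begins. camera_info takes no time and is no camera call.
- env.sign_off(): hands the job in; it is judged then, once.
The state is a dict: "time_s": time; "joint_pos": joint angles; "joint_velocities": joint speeds; "joint_efforts": joint torques, N m; "position": TCP position; "eef_rot": TCP orientation; "contact_force": force on the tool from outside, world axes, zero at the start; "moment": the same for the moment, N m; "width": finger opening in mm; "finger_force": force on a finger pad.
Only numpy, scipy, OpenCV 4.12 (cv2) and the standard library are available. Lean on these libraries where they do the work, as an engineer would, in place of code of your own. Each camera call takes 0.05 s, during which the arm holds its last target. There are 200 camera calls.

## Working session

There is one attempt and no reset: what is moved stays moved. The work goes in short steps, Python scripts to look and compute and a shell command to move; the robot and the scene stay as the last step left them, time stands still between calls to the robot, and variables do not carry over. Pictures are saved under pics/ and viewed, at most 10 in all, crops included, and the job is handed in when it is done.

```bash
mkdir -p pics; ls; python3 - <<'E'
from rig import env
import cv2
for n in("scene","top"):
    cv2.imwrite(f"pics/{n}0.png",env.snapshot(n)[:,:,::-1]); c=env.camera_info(n); print(n,c)
s=env.get_state(); print(s)
E
```

```text
pics
scene {'K': array([[517.07925215,   0.        , 276.9775012 ],
       [  0.        , 517.07925215, 206.2569643 ],
       [  0.        ,   0.        ,   1.        ]]), 'k1': 0.038133005488071976, 'pose': array([[ 6.51284744e-01, -3.16690776e-01,  6.89590556e-01,
        -4.56854180e+02],
       [-7.58801396e-01, -2.63444301e-01,  5.95665629e-01,
        -8.37915578e+02],
       [-6.97310807e-03, -9.11210213e-01, -4.11882657e-01,
         6.49584594e+02],
       [ 0.00000000e+00,  0.00000000e+00,  0.00000000e+00,
         1.00000000e+00]])}
top {'K': array([[455.22588204,   0.        , 282.95590625],
       [  0.        , 455.22588204, 211.62187375],
       [  0.        ,   0.        ,   1.        ]]), 'k1': -0.040787051124247534, 'pose': array([[-5.84048960e-02, -9.76994751e-01,  2.05110031e-01,
         3.14508927e+02],
       [-9.98286171e-01,  5.79171295e-02, -8.38607701e-03,
         8.51341638e-01],
       [-3.68623101e-03, -2.05248296e-01, -9.78702993e-01,
         1.18888525e+03],
       [ 0.00000000e+00,  0.00000000e+00,  0.00000000e+00,
         1.00000000e+00]])}
{'time_s': 0.1, 'joint_pos': array([-1.17061098,  0.33282602, -0.0647096 ,  1.46084337,  0.02161393,
        1.34989458, -0.08848938]), 'joint_velocities': array([-7.46226136e-04, -1.05977083e-03,  3.80001745e-04, -3.70761194e-03,
        8.14056798e-05, -8.22010409e-04,  9.01704210e-04]), 'joint_efforts': array([ 3.90008290e-04, -6.24543428e+01,  2.38601980e-02, -3.90719926e+01,
       -6.15528412e-02,  3.64795548e-02,  5.31575756e-05]), 'position': array([256.31287861, 569.68760858, 246.82934061]), 'eef_rot': array([ 2.09801359e-01,  9.77743823e-01, -6.29616875e-04, -1.00860214e-04]), 'contact_force': array([-0.0192555 , -0.1167081 , -0.46545524]), 'moment': array([ 0.04120906, -0.01100961, -0.02581457]), 'finger_force': 0.0, 'width': 87.85288292620018}
```

View pics/scene0.png

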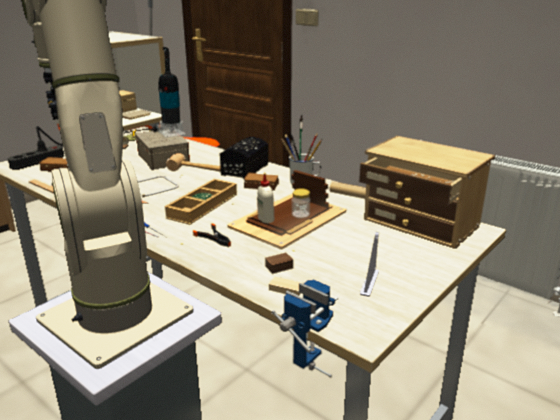

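View pics/top0.png

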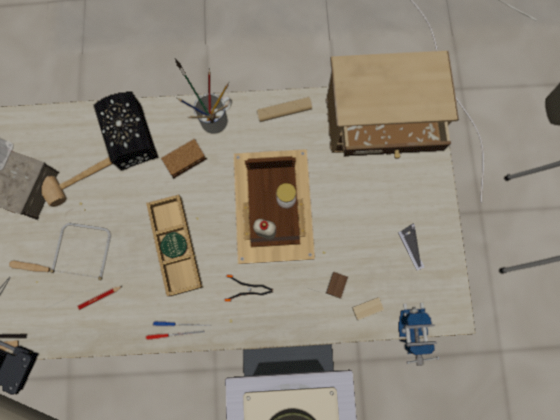

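The scene view shows the bottle at (265,205), jar at (301,203), caddy at (202,200) and square at (372,265). In the top view the board is centred near (274,207) with the panel at its upper end (row 160). The caddy is at (174,245), the bottle at (264,227), the jar at (286,193) and the square at (411,246).

```bash
cat > h.py <<'E'
import numpy as np, cv2
from rig import env
def ray(n,uv):
    c=env.camera_info(n);uv=np.atleast_2d(np.float64(uv))
    d=cv2.undistortPoints(uv[:,None],c['K'],np.array([c['k1'],0,0,0]))[:,0]
    d=np.c_[d,np.ones(len(d))]@c['pose'][:3,:3].T
    return c['pose'][:3,3],d
def cast(n,uv,z):
    o,d=ray(n,uv); return o+d*((z-o[2])/d[:,2])[:,None]
def proj(n,P):
    c=env.camera_info(n);T=np.linalg.inv(c['pose']);P=np.atleast_2d(np.float64(P))
    return cv2.projectPoints(P,cv2.Rodrigues(T[:3,:3])[0],T[:3,3],c['K'],np.array([c['k1'],0,0,0.]))[0][:,0]
def shift(dxyz,q=None):
    "world mm -> tool cm"
    from scipy.spatial.transform import Rotation as R
    return R.from_quat(env.get_state()['eef_rot'] if q is None else q).inv().apply(dxyz)/10
E
python3 - <<'E'
import cv2
a=cv2.imread('pics/top0.png'); b=cv2.imread('pics/scene0.png')
A=cv2.resize(a[140:300,140:320],None,fx=4,fy=4,interpolation=cv2.INTER_CUBIC)[:600]
B=cv2.resize(a[215:275,390:430],None,fx=4,fy=4,interpolation=cv2.INTER_CUBIC)
A=cv2.resize(a[140:290,140:330],None,fx=4,fy=4,interpolation=cv2.INTER_CUBIC)
A[:240,600:760]=B
cv2.imwrite('pics/c1.png',A)
C=cv2.resize(b[165:240,160:360],None,fx=4,fy=4,interpolation=cv2.INTER_CUBIC)
D=cv2.resize(b[225:300,340:400],None,fx=4,fy=4,interpolation=cv2.INTER_CUBIC)
import numpy as np
C=np.vstack([C,np.zeros((300,800,3),np.uint8)]);C[300:,:240]=D
cv2.imwrite('pics/c2.png',C)
E
```

```text
(no output)
```

View pics/c1.png

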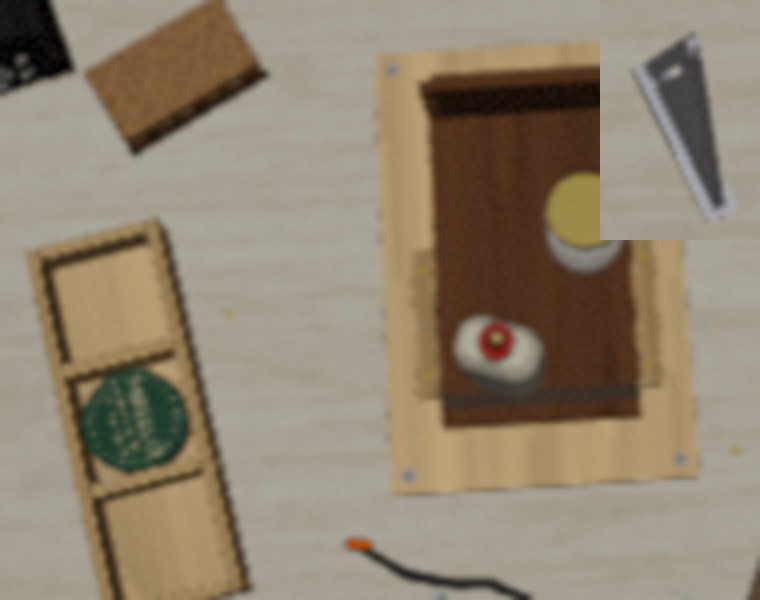

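View pics/c2.png

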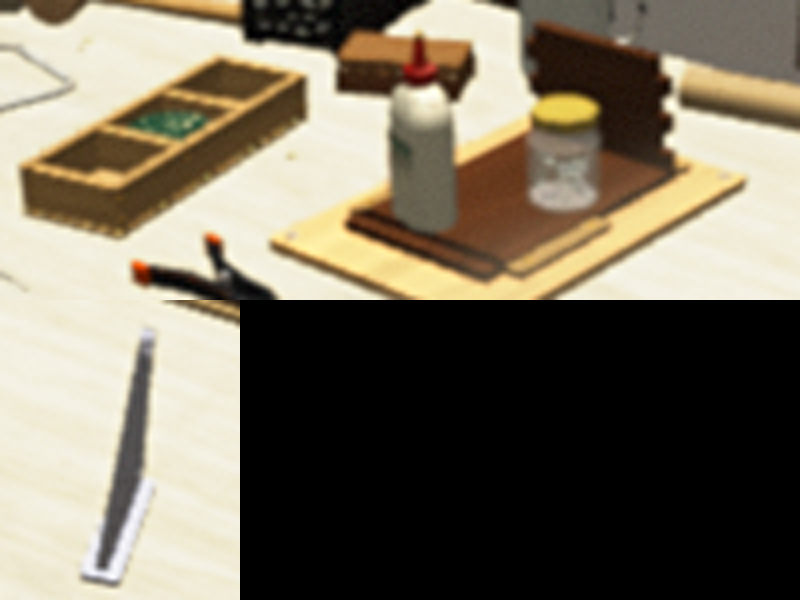

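The crops show sharp features. Jar lid centre is at crop (586,211) and the nozzle tip at (497,338). Caddy rim corners are at (28,252) and (158,220), and the panel is the upper dark strip. The square's fence runs from (636,70), the heel end, to (710,220), the tail end. Next I'll measure.

```bash
python3 - <<'E'
from h import *
a=cv2.imread('pics/top0.png')
hsv=cv2.cvtColor(a,cv2.COLOR_BGR2HSV)
f=lambda p:(np.float64(p)+.5)/4-.5+140
np.set_printoptions(precision=1,suppress=True)
b=cast('top',f([(378,55),(393,494),(697,474)]),12);print('board',b,np.linalg.norm(np.diff(b,axis=0),axis=1))
yaw=np.arctan2(*(b[0]-b[1])[[1,0]]);print('yaw',round(yaw,4))
c=(b[0]+b[2])/2;print('centre',c,'corner',c+98*np.array([np.cos(yaw),np.sin(yaw),0]))
g=cast('top',f([(443,426),(638,415)]),22);print('base near edge',g,'corner from it',g.mean(0)+208*np.array([np.cos(yaw),np.sin(yaw),0]))
print('jar',cast('top',f((586,211)),94), 'nozzle',cast('top',f((497,338)),165))
def blob(m,roi):
    k=np.zeros_like(m);x0,y0,x1,y1=roi;k[y0:y1,x0:x1]=m[y0:y1,x0:x1]
    cs=cv2.findContours(k,0,2)[0];return max(cs,key=cv2.contourArea)
yl=blob(cv2.inRange(hsv,(20,90,90),(35,255,255)),(270,175,305,215));print('lid px',cv2.minEnclosingCircle(yl),cast('top',cv2.minEnclosingCircle(yl)[0],94))
rd=blob(cv2.inRange(hsv,(170,120,60),(180,255,255))|cv2.inRange(hsv,(0,150,60),(8,255,255)),(250,215,280,240));print('red px',cv2.minAreaRect(rd),cast('top',cv2.minAreaRect(rd)[0],140))
wh=blob(cv2.inRange(hsv,(0,0,100),(180,70,255)),(245,210,285,245));print('bottle',cv2.minAreaRect(wh),cast('top',cv2.boxPoints(cv2.minAreaRect(wh)),120))
B=lambda p:(np.float64(p)-[600,0]+.5)/4-.5+[390,215]
s=cast('top',B([(632,70),(708,220),(735,208)]),3);print('sq',s,np.linalg.norm(np.diff(s,axis=0),axis=1),'yaw',np.arctan2(*(s[0]-s[1])[[1,0]]))
ap=cast('top',B((692,36)),106);print('apex',ap)
# caddy rim
cd=blob(cv2.inRange(hsv,(12,60,100),(25,255,255)),(145,190,205,300));r=cv2.minAreaRect(cd);print('caddy',r)
q=cast('top',cv2.boxPoints(r),42);print(q,np.linalg.norm(np.diff(q,axis=0),axis=1),q.mean(0))
q=cast('top',f([(28,252),(158,220)]),42);print(q)
S=lambda p:(np.float64(p)+.5)/4-.5+[160,165]
q=cast('scene',S([(24,170),(122,190),(306,78),(222,58)]),42);print('scene rim',q,q.mean(0),np.linalg.norm(np.diff(q,axis=0),axis=1))
print('scene lid',cast('scene',S((566,112)),94),'noz',cast('scene',S((419,37)),165))
S2=lambda p:(np.float64(p)-[0,300]+.5)/4-.5+[340,225]
print('scene sq tail',cast('scene',S2([(82,577),(120,580)]),3),'apex',cast('scene',S2((149,330)),106))
E
```

```text
board [[730.5 113.8  12. ]
 [432.3 115.   12. ]
 [433.7 -81.9  12. ]] [298.2 196.9]
yaw -0.0038
centre [582.1  16.   12. ] corner [680.1  15.6  12. ]
base near edge [[473.2  80.1  22. ]
 [473.  -45.9  22. ]] corner from it [681.1  16.3  22. ]
jar [[592.2 -19.2  94. ]] nozzle [[502.5  37.3 165. ]]
lid px ((285.8055419921875, 192.0), 9.671607971191406) [[593.2 -18.5  94. ]]
red px ((263.800048828125, 224.90003967285156), (6.708203315734863, 8.049844741821289), 26.56505012512207) [[505.3  38.5 140. ]]
bottle ((264.1131896972656, 226.60377502441406), (21.428245544433594, 13.461333274841309), 15.94539737701416) [[497.9  68.  120. ]
 [528.8  57.7 120. ]
 [511.6   9.3 120. ]
 [480.9  19.8 120. ]]
sq [[ 489.9 -308.4    3. ]
 [ 388.6 -347.3    3. ]
 [ 395.3 -365.8    3. ]] [108.4  19.7] yaw 0.3664077669348725
apex [[ 493.2 -320.3  106. ]]
caddy ((173.29916381835938, 245.1533203125), (97.26261138916016, 36.23688507080078), 77.6609115600586)
[[602.8 346.9  42. ]
 [618.  254.2  42. ]
 [370.6 205.5  42. ]
 [356.5 294.3  42. ]] [ 93.9 252.1  89.9] [487.  275.2  42. ]
[[599.7 343.1  42. ]
 [616.  258.1  42. ]]
scene rim [[353.  280.7  42. ]
 [375.4 201.1  42. ]
 [606.6 250.3  42. ]
 [594.1 333.2  42. ]] [482.3 266.3  42. ] [ 82.7 236.4  83.8]
scene lid [[585.6 -26.2  94. ]] noz [[490.8  23.8 165. ]]
scene sq tail [[ 387.5 -348.4    3. ]
 [ 398.5 -365.8    3. ]] apex [[ 490.4 -321.1  106. ]]
```

```bash
cat >> h.py <<'E'
from scipy.spatial.transform import Rotation as R
def go(x,y,z,yaw):
    "turn about tool z, then shift in the turned tool axes (cm) to reach the world target; yaw = world direction of tool y"
    s=env.get_state();r=R.from_quat(s['eef_rot']);ty=r.as_matrix()[:,1]
    c=np.arctan2(ty[1],ty[0]);d=(yaw-c+np.pi)%(2*np.pi)-np.pi
    if abs(d)>np.pi*.75: d-=np.sign(d)*np.pi
    v=np.array([x,y,z])-s['position'];w=c+d
    print('turn z',round(-d,3),'shift',np.round([(-v[0]*np.sin(w)+v[1]*np.cos(w))/10,(v[0]*np.cos(w)+v[1]*np.sin(w))/10,-v[2]/10],2),'j7',round(s['joint_pos'][6],2),'t',round(s['time_s'],1),'tilt',np.round(r.as_matrix()[:2,2],4))
E
python3 -c "
from h import *
go(503,37.5,235,-.28)
f=lambda p:(np.float64(p)+.5)/4-.5+140
print(cast('top',f((135,420)),32))"
python3 -m handwheel '[[[0,0,0],[0,0,0.143]],[[0,0,0],[0,0,0.143]],[[0,0,0],[0,0,0.143]],[[0,0,0],[0,0,0.143]],[[0,0,0],[0,0,0.143]],[[0,0,0],[0,0,0.143]],[[0,0,0],[0,0,0.143]],[[0,0,0],[0,0,0.143]],[[0,0,0],[0,0,0.143]],[[0,0,0],[0,0,0.143]],[[0,0,0],[0,0,0]]]' 8.7
python3 -c "
from h import *
go(503,37.5,235,-.28)"
```

```text
turn z 1.428 shift [-44.33  38.42   1.18] j7 -0.09 t 0.1 tilt [-0.0005 -0.0012]
[[487.20417213 276.75274798  32.        ]]
time_s: 1.2
position: [256.3, 569.8, 247.1]
eef_rot: [0.8, 0.6, -0.0, 0.0]
contact_force: [-0.1, -0.2, -0.1]
width: 87.1
finger_force: 0.0
turn z -0.004 shift [-44.34  38.42   1.21] j7 -1.48 t 1.2 tilt [-0.0001 -0.0007]
```

```bash

python3 -m handwheel '[[[-3.4,2.95,0],[0,0,0]],[[-3.4,2.95,0],[0,0,0]],[[-3.4,2.95,0],[0,0,0]],[[-3.4,2.95,0],[0,0,0]],[[-3.4,2.95,0],[0,0,0]],[[-3.4,2.95,0],[0,0,0]],[[-3.4,2.95,0],[0,0,0]],[[-3.4,2.95,0],[0,0,0]],[[-3.4,2.95,0],[0,0,0]],[[-3.4,2.95,0],[0,0,0]],[[-3.4,2.95,0],[0,0,0]]]'
python3 -c "
from h import *
go(503,37.5,235,-.28)"
```

```text
time_s: 2.3
position: [464.4, 118.6, 247.7]
eef_rot: [0.798, 0.603, 0.0, -0.0]
contact_force: [1.1, 1.0, 0.1]
width: 87.3
finger_force: 0.0
turn z 0.003 shift [-6.73  5.95  1.27] j7 -0.62 t 2.3 tilt [0.0003 0.0004]
```

```bash

python3 -m handwheel '[[[-1.8,1.5,0.3],[0,0,0]],[[-1.8,1.5,0.3],[0,0,0]],[[-1.8,1.5,0.3],[0,0,0]],[[0,0,0],[0,0,0]],[[0,0,0],[0,0,0]],[[0,0,0],[0,0,0]]]'
python3 - <<'E'
from h import *
go(503,37.5,124,-.28)
a=env.snapshot('top')[:,:,::-1];b=env.snapshot('scene')[:,:,::-1]
A=cv2.resize(a[150:300,200:300],None,fx=4,fy=4,interpolation=2);B=cv2.resize(b[110:260,230:330],None,fx=4,fy=4,interpolation=2)
cv2.imwrite('pics/c3.png',np.hstack([A,B]))
print(proj('top',[[503,37.5,165]]),proj('scene',[[503,37.5,165]]))
E
```

```text
time_s: 2.9
position: [492.0, 57.1, 238.5]
eef_rot: [0.799, 0.602, 0.0, -0.0]
contact_force: [-0.6, 0.7, -0.9]
width: 87.2
finger_force: 0.0
turn z 0.001 shift [-1.58  1.6  11.45] j7 -0.46 t 2.9 tilt [-0.0002  0.0003]
[[263.78492819 223.92343789]] [[263.60843926 171.46222307]]
```

View pics/c3.png

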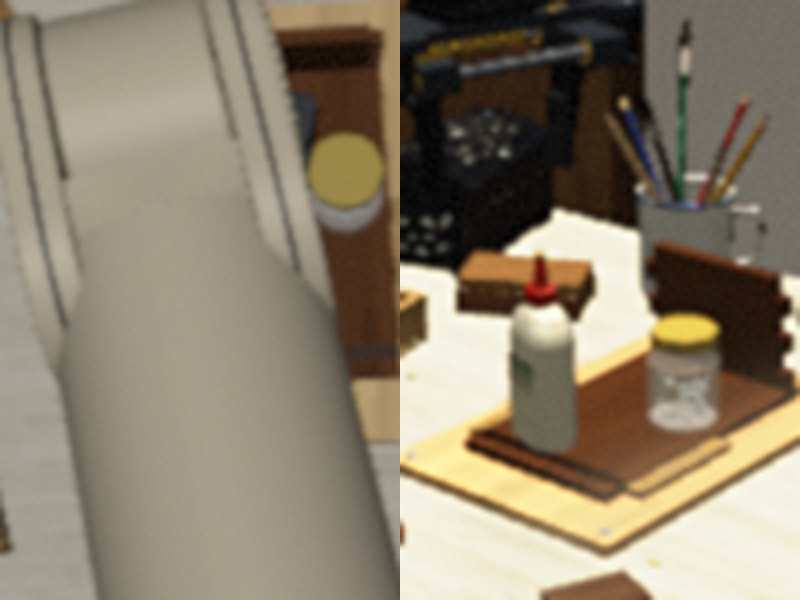

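The view shows the bottle's nozzle tip at scene (265,174) and the open fingers above and to its left. The map error is about 2 px, or 3 mm. Next I shift and descend.

```bash

python3 -m handwheel '[[[-0.8,0.8,0],[0,0,0]],[[-0.8,0.8,0],[0,0,0]],[[0,0,0],[0,0,0]],[[0,0,2],[0,0,0]],[[0,0,2],[0,0,0]],[[0,0,2],[0,0,0]],[[0,0,2],[0,0,0]],[[0,0,1.5],[0,0,0]],[[0,0,1.2],[0,0,0]],[[0,0,0.6],[0,0,0]],[[0,0,0],[0,0,0]],[[0,0,0],[0,0,0]]]'
python3 -c "
from h import *
go(503.5,36.5,124,-.28)"
```

```text
time_s: 4.2
position: [503.6, 36.2, 126.1]
eef_rot: [0.8, 0.601, 0.0, 0.0]
contact_force: [0.4, 0.5, 0.7]
width: 86.9
finger_force: 0.0
turn z -0.002 shift [ 0.02 -0.01  0.21] j7 -0.33 t 4.2 tilt [0.0007 0.0002]
```

```bash

python3 -m handwheel '[[[0,0,0.2],[0,0,0]],[[0,0,0],[0,0,0]],[[0,0,0],[0,0,0]],[[0,0,0],[0,0,0]],[[0,0,0],[0,0,0]],[[0,0,0],[0,0,0]],[[0,0,0],[0,0,0]],[[0,0,0],[0,0,0]],[[0,0,0],[0,0,0]],[[0,0,0],[0,0,0]]]' 1.5
python3 -c "
from h import *
go(565.4,292,200,.2)"
```

```text
time_s: 5.2
position: [503.2, 36.3, 123.6]
eef_rot: [0.799, 0.601, 0.0, -0.0]
contact_force: [0.0, -0.1, 0.5]
width: 33.7
finger_force: 29.5
turn z -0.482 shift [23.83 11.18 -7.64] j7 -0.33 t 5.2 tilt [0.0001 0.0001]
```

```bash

python3 -m handwheel '[[[0,0,-1],[0,0,0]],[[0,0,-1.7],[0,0,0]],[[0,0,-1.7],[0,0,0]],[[0,0,-1.7],[0,0,0]],[[0,0,-1.6],[0,0,-0.12]],[[0,0,0],[0,0,-0.12]],[[0,0,0],[0,0,-0.12]],[[0,0,0],[0,0,-0.12]],[[0,0,0],[0,0,0]],[[0,0,0],[0,0,0]]]'
python3 -c "
from h import *
go(565.4,292,200,.2)"
```

```text
time_s: 6.2
position: [503.1, 36.2, 200.8]
eef_rot: [0.635, 0.772, 0.0, -0.0]
contact_force: [0.0, -0.5, -2.7]
width: 33.6
finger_force: 29.4
turn z -0.006 shift [23.83 11.19  0.08] j7 0.09 t 6.2 tilt [0.     0.0001]
```

```bash

python3 -m handwheel '[[[1,0.5,0],[0,0,0]],[[2.4,1.1,0],[0,0,0]],[[2.6,1.2,0],[0,0,0]],[[2.6,1.2,0],[0,0,0]],[[2.6,1.2,0],[0,0,0]],[[2.6,1.2,0],[0,0,0]],[[2.6,1.2,0],[0,0,0]],[[2.6,1.2,0],[0,0,0]],[[2.6,1.2,0],[0,0,0]],[[1.6,0.8,0],[0,0,0]],[[0.7,0.4,0],[0,0,0]],[[0,0,0],[0,0,0]]]'
python3 - <<'E'
from h import *
go(565.4,292,112,.2)
a=env.snapshot('top')[:,:,::-1];b=env.snapshot('scene')[:,:,::-1]
A=cv2.resize(a[170:320,120:220],None,fx=4,fy=4,interpolation=2);B=cv2.resize(b[110:260,150:250],None,fx=4,fy=4,interpolation=2)
cv2.imwrite('pics/c4.png',np.hstack([A,B]))
E
```

```text
time_s: 7.4
position: [565.6, 294.0, 200.0]
eef_rot: [0.633, 0.774, -0.0, -0.0]
contact_force: [-0.7, 0.1, -1.1]
width: 33.8
finger_force: 29.4
turn z -0.001 shift [-0.19 -0.06  8.8 ] j7 -0.22 t 7.4 tilt [-0.0006 -0.0003]
```

View pics/c4.png

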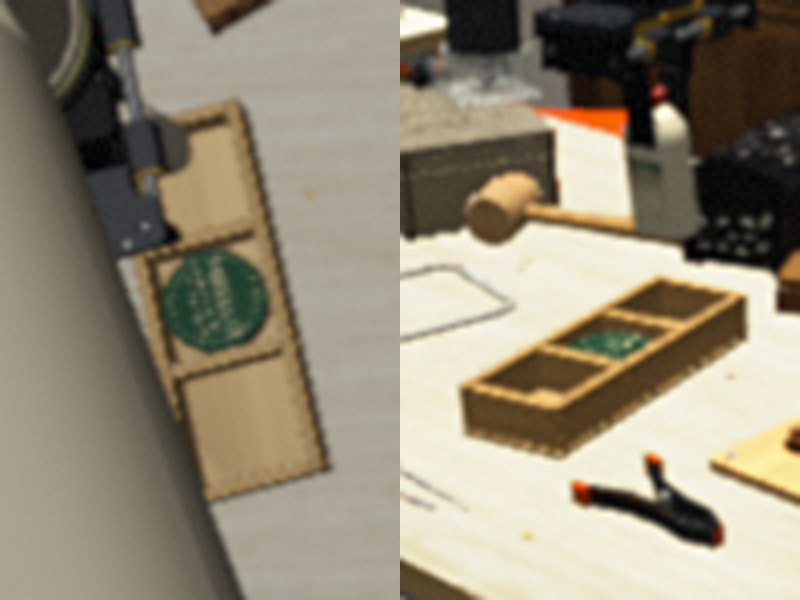

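The bottle hangs upright, gripped, above the far cell. The caddy and tin look as measured. Next I lower it.

```bash

python3 -m handwheel '[[[-0.2,0,1.5],[0,0,0]],[[0,0,2],[0,0,0]],[[0,0,2],[0,0,0]],[[0,0,1.5],[0,0,0]],[[0,0,1],[0,0,0]],[[0,0,0.6],[0,0,0]],[[0,0,0.3],[0,0,0]],[[0,0,0.2],[0,0,0]],[[0,0,0.2],[0,0,0]],[[0,0,0],[0,0,0]]]'
python3 -c "
from h import *
go(565.4,292,107.6,.2)"
```

```text
time_s: 8.5
position: [566.6, 290.8, 107.8]
eef_rot: [0.634, 0.774, 0.0, 0.0]
contact_force: [-0.6, 0.7, -1.5]
width: 34.3
finger_force: 29.4
turn z -0.002 shift [ 0.14 -0.09  0.02] j7 -0.19 t 8.5 tilt [0.0006 0.0004]
```

```bash

python3 -m handwheel '[[[0,0,0.1],[0,0,0]],[[0,0,0.05],[0,0,0]],[[0,0,0],[0,0,0]]]'
python3 -m handwheel '[[[0,0,0],[0,0,0]],[[0,0,0],[0,0,0]],[[0,0,0],[0,0,0]],[[0,0,0],[0,0,0]],[[0,0,0],[0,0,0]],[[0,0,0],[0,0,0]],[[0,0,-1],[0,0,0]],[[0,0,-2.5],[0,0,0]],[[0,0,-2.5],[0,0,0]],[[0,0,-3],[0,0,0]],[[0,0,-3],[0,0,0]],[[0,0,0],[0,0,0]]]' 8.7
python3 - <<'E'
from h import *
go(593,-19.5,200,.2)
E
```

```text
time_s: 8.8
position: [567.0, 290.7, 107.5]
eef_rot: [0.634, 0.773, 0.001, 0.0]
contact_force: [-2.4, -1.8, 7.3]
width: 33.9
finger_force: 29.3
time_s: 10.0
position: [568.2, 291.3, 231.5]
eef_rot: [0.634, 0.773, 0.004, 0.001]
contact_force: [0.1, 0.6, 0.9]
width: 86.9
finger_force: 0.0
turn z -0.002 shift [-30.95  -3.75   3.15] j7 -0.22 t 10.0 tilt [0.0063 0.0042]
```

```bash

python3 -m handwheel '[[[-3.4,-0.4,0],[0,0,0]],[[-3.5,-0.43,0],[0,0,0]],[[-3.5,-0.43,0],[0,0,0]],[[-3.5,-0.43,0],[0,0,0]],[[-3.5,-0.43,0],[0,0,0]],[[-3.5,-0.43,0],[0,0,0]],[[-3.5,-0.43,0],[0,0,0]],[[-3.5,-0.43,0],[0,0,0]],[[-2,-0.2,0],[0,0,0]],[[-1,-0.1,0],[0,0,0]],[[0,0,0],[0,0,0]],[[0,0,0],[0,0,0]]]' 8.7
python3 - <<'E'
from h import *
go(593,-19.5,91,.2)
a=env.snapshot('top')[:,:,::-1];b=env.snapshot('scene')[:,:,::-1]
A=cv2.resize(a[150:300,130:230],None,fx=4,fy=4,interpolation=2);B=cv2.resize(b[110:260,170:330],None,fx=2.5,fy=4,interpolation=2)
cv2.imwrite('pics/c5.png',np.hstack([A,B]))
E
```

```text
time_s: 11.2
position: [590.7, -18.1, 225.9]
eef_rot: [0.633, 0.774, 0.0, -0.0]
contact_force: [0.7, 0.7, 0.9]
width: 87.0
finger_force: 0.0
turn z -0.001 shift [-0.18  0.19 13.49] j7 0.29 t 11.2 tilt [-0.0003  0.0007]
```

View pics/c5.png

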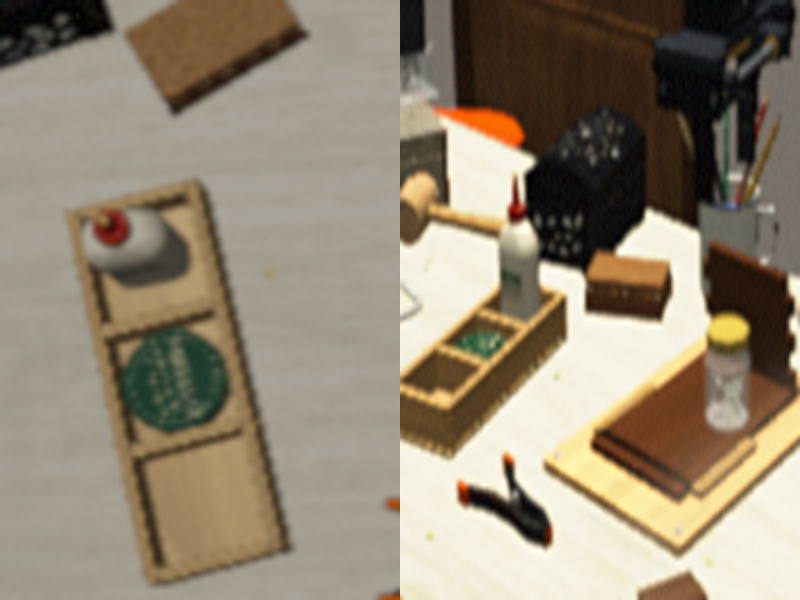

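The bottle stands upright in the far cell, with its nozzle at crop (110,225). Next, the jar.

```bash

python3 -m handwheel '[[[-0.2,0.2,2],[0,0,0]],[[0,0,2.3],[0,0,0]],[[0,0,2.3],[0,0,0]],[[0,0,2.3],[0,0,0]],[[0,0,2],[0,0,0]],[[0,0,1.4],[0,0,0]],[[0,0,0.8],[0,0,0]],[[0,0,0.3],[0,0,0]],[[0,0,0],[0,0,0]],[[0,0,0],[0,0,0]]]'
python3 -m handwheel '[[[0,0,0],[0,0,0]],[[0,0,0],[0,0,0]],[[0,0,0],[0,0,0]],[[0,0,0],[0,0,0]],[[0,0,0],[0,0,0]],[[0,0,0],[0,0,0]],[[0,0,0],[0,0,0]]]' 3.5
python3 - <<'E'
from h import *
go(408.6,260,170,.2)
E
```

```text
time_s: 12.3
position: [593.6, -21.1, 92.9]
eef_rot: [0.634, 0.774, 0.001, 0.0]
contact_force: [0.2, 0.2, -0.6]
width: 87.2
finger_force: 0.0
time_s: 13.0
position: [593.3, -21.1, 92.1]
eef_rot: [0.634, 0.774, 0.0, 0.0]
contact_force: [1.6, 0.6, 0.2]
width: 49.8
finger_force: 29.7
turn z -0.002 shift [ 31.22 -12.51  -7.79] j7 0.36 t 13.0 tilt [0.0003 0.0001]
```

```bash

python3 -m handwheel '[[[0,0,-1],[0,0,0]],[[0,0,-2],[0,0,0]],[[0,0,-2.5],[0,0,0]],[[0.5,-0.2,-2],[0,0,0]],[[2,-0.8,-0.5],[0,0,0]],[[3,-1.2,0],[0,0,0]],[[3.3,-1.3,0],[0,0,0]],[[3.3,-1.3,0],[0,0,0]],[[3.3,-1.3,0],[0,0,0]],[[3.3,-1.3,0],[0,0,0]],[[3.3,-1.3,0],[0,0,0]],[[3.3,-1.3,0],[0,0,0]]]'
python3 -m handwheel '[[[2.8,-1.1,0],[0,0,0]],[[1.8,-0.8,0],[0,0,0]],[[0.9,-0.5,0],[0,0,0]],[[0,0,0],[0,0,0]],[[0,0,0],[0,0,0]],[[0,0,0],[0,0,0]]]'
python3 - <<'E'
from h import *
go(408.6,260,76.1,.2)
print(env.get_state()['width'])
E
```

```text
time_s: 14.2
position: [444.4, 208.1, 172.7]
eef_rot: [0.634, 0.773, 0.0, 0.0]
contact_force: [-0.3, 0.6, -1.8]
width: 49.5
finger_force: 29.6
time_s: 14.8
position: [411.8, 255.2, 172.1]
eef_rot: [0.635, 0.773, -0.0, 0.0]
contact_force: [-0.2, -0.7, -1.4]
width: 49.4
finger_force: 29.7
turn z -0.004 shift [ 0.53 -0.21  9.6 ] j7 -0.42 t 14.8 tilt [ 0.0002 -0.0002]
49.35636158708561
```

```bash

python3 -m handwheel '[[[0.5,-0.2,1],[0,0,0]],[[0,0,2],[0,0,0]],[[0,0,2],[0,0,0]],[[0,0,1.5],[0,0,0]],[[0,0,1.2],[0,0,0]],[[0,0,0.8],[0,0,0]],[[0,0,0.5],[0,0,0]],[[0,0,0.2],[0,0,0]],[[0,0,0.2],[0,0,0]],[[0,0,0],[0,0,0]]]'
python3 - <<'E'
from h import *
go(408.6,260,76.1,.2)
E
```

```text
time_s: 15.8
position: [408.1, 261.1, 78.2]
eef_rot: [0.634, 0.774, 0.0, -0.0]
contact_force: [-0.0, -0.3, -1.3]
width: 49.9
finger_force: 29.7
turn z -0.002 shift [-0.11  0.03  0.21] j7 -0.39 t 15.8 tilt [0.0003 0.0004]
```

```bash

python3 -m handwheel '[[[-0.1,0,0.15],[0,0,0]],[[0,0,0.1],[0,0,0]],[[0,0,0],[0,0,0]]]'
python3 -m handwheel '[[[0,0,0],[0,0,0]],[[0,0,0],[0,0,0]],[[0,0,0],[0,0,0]],[[0,0,0],[0,0,0]],[[0,0,0],[0,0,0]],[[0,0,-0.8],[0,0,0]],[[0,0,-2],[0,0,0]],[[0,0,-3],[0,0,0]],[[0,0,-3],[0,0,0]],[[0,0,-3],[0,0,0]],[[0,0,-2],[0,0,0]],[[0,0,0],[0,0,0]]]' 8.7
python3 - <<'E'
from h import *
go(447,-335.5,200,.357-np.pi/2)
E
```

```text
time_s: 16.1
position: [408.5, 260.0, 76.0]
eef_rot: [0.634, 0.773, 0.0, 0.0]
contact_force: [-0.7, -1.6, 3.3]
width: 49.4
finger_force: 30.0
time_s: 17.3
position: [409.4, 260.8, 216.9]
eef_rot: [0.634, 0.773, 0.003, 0.0]
contact_force: [0.4, 0.3, 0.3]
width: 86.8
finger_force: 0.0
turn z 1.412 shift [-17.32  57.18   1.69] j7 -0.45 t 17.3 tilt [0.0037 0.004 ]
```

```bash

python3 -m handwheel '[[[-2,0,0],[0,0,0]],[[-4,0,0],[0,0,0]],[[-4,0,0],[0,0,0]],[[-4,0,0],[0,0,0]],[[-4,0,0],[0,0,0]],[[-4,0,0],[0,0,0]],[[-4,0,0],[0,0,0]],[[-2.6,0,0],[0,0,0]],[[-2,0,0],[0,0,0.141]],[[0,0,0],[0,0,0.141]],[[0,0,0],[0,0,0.141]]]'
python3 -m handwheel '[[[0,0,0],[0,0,0.141]],[[0,0,0],[0,0,0.141]],[[0,0,0],[0,0,0.141]],[[0,0,0],[0,0,0.141]],[[0,0,0],[0,0,0.141]],[[0,0,0],[0,0,0.141]],[[0,0,0],[0,0,0.141]],[[0,0,0],[0,0,0]],[[0,0,0],[0,0,0]]]'
python3 - <<'E'
from h import *
go(447,-335.5,200,.357-np.pi/2)
f=lambda p:np.float64(p)
a=env.snapshot('top')[:,:,::-1];cv2.imwrite('pics/t6.png',a)
b=env.snapshot('scene')[:,:,::-1];cv2.imwrite('pics/s6.png',b)
hsv=cv2.cvtColor(np.ascontiguousarray(a),cv2.COLOR_BGR2HSV)
m=cv2.inRange(hsv,(20,90,90),(35,255,255));m[:230]=0;m[305:]=0;m[:,:145]=0;m[:,210:]=0
c=max(cv2.findContours(m,0,2)[0],key=cv2.contourArea);print(cv2.minEnclosingCircle(c),cast('top',cv2.minEnclosingCircle(c)[0],78))
E
```

```text
time_s: 18.4
position: [468.0, -40.9, 213.0]
eef_rot: [0.784, 0.62, -0.0, -0.0]
contact_force: [0.3, 0.5, -0.2]
width: 87.2
finger_force: 0.0
time_s: 19.3
position: [468.2, -40.1, 213.2]
eef_rot: [0.984, 0.181, -0.0, -0.0]
contact_force: [0.1, 0.4, -0.1]
width: 87.2
finger_force: 0.0
turn z 0.006 shift [-12.3   26.94   1.32] j7 -1.22 t 19.3 tilt [-0.0005 -0.    ]
((175.5, 274.5), 10.12432861328125) [[406.77391443 261.39733351  78.        ]]
```

```bash

python3 -m handwheel '[[[-1.2,2.7,0],[0,0,0]],[[-1.6,3.5,0],[0,0,0]],[[-1.6,3.5,0],[0,0,0]],[[-1.6,3.5,0],[0,0,0]],[[-1.6,3.5,0],[0,0,0]],[[-1.6,3.5,0],[0,0,0]],[[-1.4,3.1,0],[0,0,0]],[[-1.1,2.4,0],[0,0,0]],[[-0.6,1.2,0],[0,0,0]],[[0,0,0],[0,0,0]],[[0,0,0],[0,0,0]]]'
python3 - <<'E'
from h import *
go(447,-335.5,48,.357-np.pi/2)
a=env.snapshot('top')[:,:,::-1];b=env.snapshot('scene')[:,:,::-1]
cv2.imwrite('pics/c7.png',np.hstack([cv2.resize(a[180:320,360:460],(430,600),interpolation=2),cv2.resize(b[170:310,330:420],(360,560),interpolation=2).copy() if 0 else cv2.resize(b[170:310,330:420],(370,600),interpolation=2)]))
E
```

```text
time_s: 20.5
position: [447.7, -334.7, 213.3]
eef_rot: [0.984, 0.179, -0.0, -0.0]
contact_force: [0.3, 0.9, 0.2]
width: 87.0
finger_force: 0.0
turn z 0.003 shift [-0.09  0.05 16.53] j7 -0.44 t 20.5 tilt [-0.0005  0.0003]
```

View pics/c7.png

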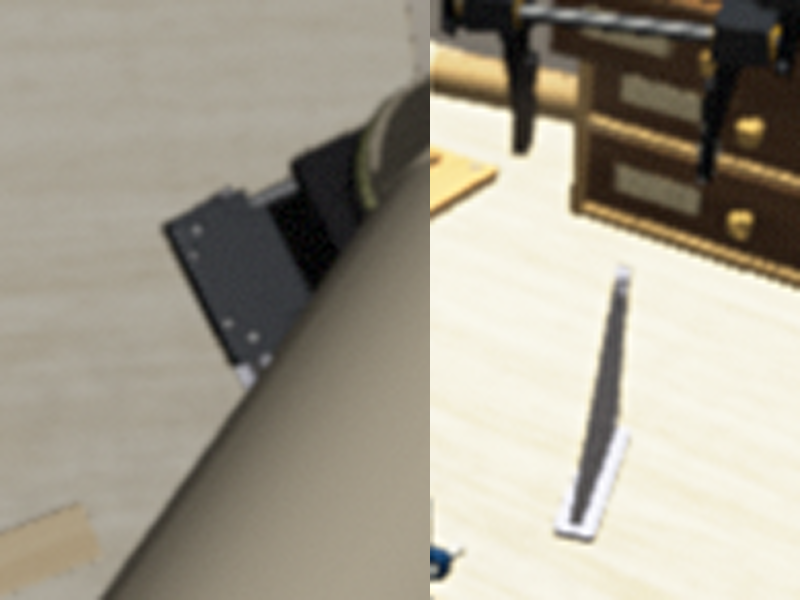

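The open fingers straddle the web from above: tips at (520,150) and (705,180), apex at (622,270). Next I descend to about z=51 in stages.

```bash

python3 -m handwheel '[[[-0.3,0,2],[0,0,0]],[[0,0,3],[0,0,0]],[[0,0,3],[0,0,0]],[[0,0,2.5],[0,0,0]],[[0,0,2],[0,0,0]],[[0,0,1.5],[0,0,0]],[[0,0,1],[0,0,0]],[[0,0,0.6],[0,0,0]],[[0,0,0],[0,0,0]],[[0,0,0],[0,0,0]]]'
python3 -m handwheel '[[[0,0,0.5],[0,0,0]],[[0,0,0],[0,0,0]],[[0,0,0],[0,0,0]]]' 3
python3 - <<'E'
from h import *
go(445.3,-336,51,.357-np.pi/2)
a=env.snapshot('scene')[:,:,::-1];cv2.imwrite('pics/c8.png',cv2.resize(a[190:310,320:440],(600,600),interpolation=2))
E
```

```text
time_s: 21.6
position: [445.3, -336.4, 58.2]
eef_rot: [0.984, 0.178, 0.0, 0.0]
contact_force: [0.2, 0.1, -0.4]
width: 87.0
finger_force: 0.0
time_s: 21.9
position: [444.9, -336.2, 52.6]
eef_rot: [0.984, 0.178, 0.0, -0.0]
contact_force: [0.2, -0.3, -0.2]
width: 70.7
finger_force: 0.0
turn z 0.002 shift [ 0.04 -0.    0.16] j7 -0.29 t 21.9 tilt [0.0001 0.0001]
```

View pics/c8.png

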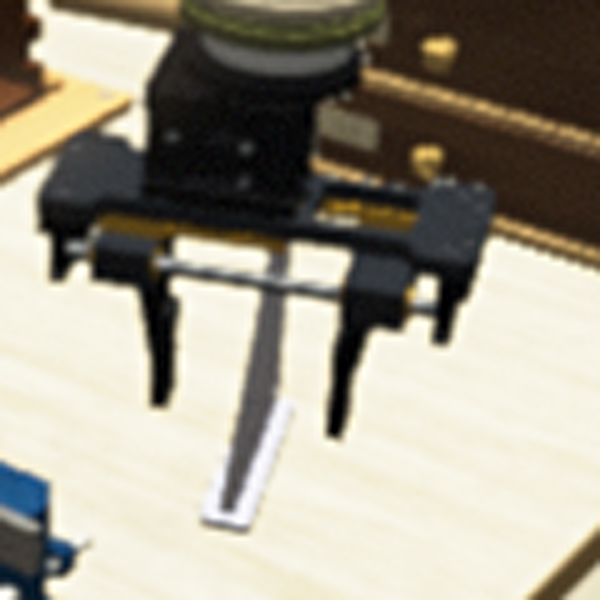

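The fingers hang centred either side of the web (tips at (160,400) and (335,430), web at (255,380)). Closing.

```bash

python3 -m handwheel '[[[0,0,0.1],[0,0,0]],[[0,0,0],[0,0,0]],[[0,0,0],[0,0,0]],[[0,0,0],[0,0,0]],[[0,0,0],[0,0,0]],[[0,0,0],[0,0,0]],[[0,0,0],[0,0,0]],[[0,0,0],[0,0,0]]]' 0
python3 - <<'E'
from h import *
go(560,16,160,-.004-np.pi/2)
E
```

```text
time_s: 22.75
position: [444.9, -336.4, 51.6]
eef_rot: [0.984, 0.178, 0.0, 0.0]
contact_force: [0.5, -1.6, -0.4]
width: 8.3
finger_force: 30.0
turn z 0.363 shift [ 11.36 -35.28 -10.84] j7 -0.29 t 22.8 tilt [ 0.0003 -0.0003]
```

```bash

python3 -m handwheel '[[[0,0,-1],[0,0,0]],[[0,0,-2.5],[0,0,0]],[[0,0,-3],[0,0,0]],[[0,0,-2],[0,0,0.12]],[[0,0,-0.8],[0,0,0.12]],[[0,0,0],[0,0,0.12]],[[0,0,0],[0,0,0]],[[0,0,0],[0,0,0]]]'
python3 - <<'E'
from h import *
go(585,16,145,-np.pi/2)
E
```

```text
time_s: 23.55
position: [444.7, -335.9, 144.5]
eef_rot: [1.0, 0.001, -0.0, -0.0]
contact_force: [-0.8, 0.2, -2.6]
width: 8.1
finger_force: 30.0
turn z 0.002 shift [ 14.03 -35.19  -0.05] j7 -0.7 t 23.6 tilt [-0.0006  0.0003]
```

```bash

python3 -m handwheel '[[[0.5,-1.3,0],[0,0,0]],[[1.2,-3,0],[0,0,0]],[[1.4,-3.5,0],[0,0,0]],[[1.4,-3.5,0],[0,0,0]],[[1.4,-3.5,0],[0,0,0]],[[1.4,-3.5,0],[0,0,0]],[[1.4,-3.5,0],[0,0,0]],[[1.4,-3.5,0],[0,0,0]],[[1.4,-3.5,0],[0,0,0]],[[1.2,-3.2,0],[0,0,0]],[[0.9,-2.2,0],[0,0,0]],[[0.4,-1,0],[0,0,0]]]'
python3 -m handwheel '[[[0,0,0],[0,0,0]],[[0,0,0],[0,0,0]],[[0,0,0],[0,0,0]]]'
python3 - <<'E'
from h import *
go(585,16,73.5,-np.pi/2)
b=env.snapshot('scene')[:,:,::-1];cv2.imwrite('pics/s9.png',b)
E
```

```text
time_s: 24.75
position: [585.6, 18.4, 144.1]
eef_rot: [1.0, 0.002, -0.0, -0.0]
contact_force: [-0.4, 0.4, -2.5]
width: 7.6
finger_force: 30.0
time_s: 25.05
position: [584.8, 13.6, 144.7]
eef_rot: [1.0, -0.002, -0.0, 0.0]
contact_force: [-0.3, -1.0, -2.9]
width: 8.0
finger_force: 30.0
turn z -0.003 shift [ 0.02 -0.24  7.12] j7 -1.38 t 25.1 tilt [-0.0001 -0.0003]
```

```bash

python3 -m handwheel '[[[0,0,1],[0,0,0]],[[0,0,1.5],[0,0,0]],[[0,0,1.5],[0,0,0]],[[0,0,1],[0,0,0]],[[0,0,0.8],[0,0,0]],[[0,0,0.5],[0,0,0]],[[0,0,0.2],[0,0,0]],[[0,0,0],[0,0,0]],[[0,0,0],[0,0,0]]]'
python3 -m handwheel '[[[0,0,0.2],[0,0,0]],[[0,0,0.2],[0,0,0]],[[0,0,0.1],[0,0,0]],[[0,0,0],[0,0,0]],[[0,0,0],[0,0,0]]]'
python3 - <<'E'
from h import *
go(585,16,73.5,-np.pi/2);print(env.get_state()['position'],env.get_state()['contact_force'],env.get_state()['moment'])
E
```

```text
time_s: 26.0
position: [585.6, 15.6, 79.9]
eef_rot: [1.0, -0.001, 0.0, -0.0]
contact_force: [-0.0, 0.9, -3.2]
width: 8.1
finger_force: 30.0
time_s: 26.5
position: [585.3, 15.7, 74.5]
eef_rot: [1.0, -0.001, 0.0, -0.0]
contact_force: [-0.7, -0.3, -2.8]
width: 7.7
finger_force: 30.0
turn z -0.001 shift [-0.03 -0.03  0.1 ] j7 -1.32 t 26.5 tilt [0.     0.0001]
[585.31255974  15.65268629  74.54750463] [-0.73344676 -0.26792047 -2.78220615] [-0.06758175  0.19684829 -0.03326357]
```

```bash

python3 -m handwheel '[[[0.5,0,0],[0,0,0]],[[0.7,0,0],[0,0,0]],[[0.5,0,0],[0,0,0]],[[0.3,0,0],[0,0,0]],[[0.2,0,0],[0,0,0]],[[0.2,0,0],[0,0,0]],[[0,0,0],[0,0,0]],[[0,0,0],[0,0,0]]]'
python3 -m handwheel '[[[0.2,0,0],[0,0,0]],[[0.2,0,0],[0,0,0]],[[0.2,0,0],[0,0,0]],[[0,0,0],[0,0,0]],[[0,0,0],[0,0,0]]]'
python3 -m handwheel '[[[0.2,0,0],[0,0,0]],[[0.2,0,0],[0,0,0]],[[0,0,0],[0,0,0]],[[0,0,0],[0,0,0]]]'
python3 - <<'E'
from h import *
s=env.get_state();print(s['position'],s['contact_force'],s['moment'],R.from_quat(s['eef_rot']).as_matrix()[:2,2])
b=env.snapshot('scene')[:,:,::-1];cv2.imwrite('pics/s10.png',b)
E
```

```text
time_s: 27.3
position: [609.2, 15.6, 74.5]
eef_rot: [1.0, -0.001, -0.0, -0.0]
contact_force: [0.9, 0.8, -1.8]
width: 8.1
finger_force: 30.0
time_s: 27.8
position: [615.3, 15.5, 74.5]
eef_rot: [1.0, -0.001, -0.0, 0.0]
contact_force: [-0.4, 0.7, -2.1]
width: 7.6
finger_force: 30.0
time_s: 28.2
position: [619.2, 15.6, 74.5]
eef_rot: [1.0, -0.001, -0.0, -0.0]
contact_force: [-1.5, 0.9, -3.7]
width: 7.6
finger_force: 30.0
[619.24619431  15.60421409  74.47773822] [-1.53059006  0.94828223 -3.69283363] [-0.02666705  0.36809722 -0.04520865] [-2.04458249e-04  6.17059604e-05]
```

```bash

for i in 1 2; do python3 -m handwheel '[[[0.1,0,0],[0,0,0]],[[0.1,0,0],[0,0,0]],[[0.1,0,0],[0,0,0]],[[0,0,0],[0,0,0]],[[0,0,0],[0,0,0]]]' | egrep 'pos|contact'; done
python3 -m handwheel '[[[0.1,0,0],[0,0,0]],[[0.1,0,0],[0,0,0]],[[0,0,0],[0,0,0]],[[0,0,0],[0,0,0]]]' | egrep 'time|pos|contact|eef'
```

```text
position: [622.4, 15.6, 74.5]
contact_force: [-2.0, 0.1, -0.7]
position: [625.4, 15.6, 74.5]
contact_force: [-2.9, 0.6, -0.3]
time_s: 29.65
position: [627.3, 15.6, 74.5]
eef_rot: [1.0, -0.001, 0.0, -0.0]
contact_force: [-3.3, 0.6, -1.2]
```

```bash

for i in 1 2; do python3 -m handwheel '[[[0.1,0,0],[0,0,0]],[[0,0,0],[0,0,0]],[[0,0,0],[0,0,0]],[[0,0,0],[0,0,0]]]' | egrep 'time|pos|contact'; done; python3 -c "
from h import *
print(env.get_state()['moment'])"
```

```text
time_s: 30.05
position: [627.9, 15.6, 74.4]
contact_force: [-7.2, 0.8, 0.1]
time_s: 30.45
position: [628.1, 15.5, 74.2]
contact_force: [-9.2, 0.9, 2.6]
[0.02946445 2.14677048 0.05654803]
```

```bash

for i in 1 2; do python3 -m handwheel '[[[0.1,0,0],[0,0,0]],[[0,0,0],[0,0,0]],[[0,0,0],[0,0,0]],[[0,0,0],[0,0,0]]]' | egrep 'time|pos|contact'; done; python3 -c "
from h import *
print(env.get_state()['moment'])"
```

```text
time_s: 30.85
position: [628.3, 15.5, 74.0]
contact_force: [-14.0, 0.0, 4.8]
time_s: 31.25
position: [628.4, 15.5, 73.8]
contact_force: [-17.7, 0.3, 7.9]
[0.11198648 3.97842715 0.08587883]
```

```bash

python3 -m handwheel '[[[-0.1,0,0],[0,0,0]],[[-0.1,0,0.05],[0,0,0]],[[0,0,0.05],[0,0,0]],[[0,0,0],[0,0,0]],[[0,0,0],[0,0,0]]]' | egrep 'time|pos|contact';python3 -m handwheel '[[[0,0,0.05],[0,0,0]],[[0,0,0.05],[0,0,0]],[[0,0,0],[0,0,0]],[[0,0,0],[0,0,0]]]' | egrep 'time|pos|contact'; python3 - <<'E'
from h import *
s=env.get_state();print(s['moment'],R.from_quat(s['eef_rot']).as_matrix()[:,2])
b=env.snapshot('scene')[:,:,::-1];cv2.imwrite('pics/s11.png',b);a=env.snapshot('top')[:,:,::-1]
cv2.imwrite('pics/c11.png',np.hstack([cv2.resize(b[135:235,235:335],(600,600),interpolation=2),cv2.resize(a[140:260,240:280],(200,600),interpolation=2)]))
E
```

```text
time_s: 31.75
position: [628.1, 15.5, 73.6]
contact_force: [-11.7, 1.2, 7.7]
time_s: 32.15
position: [628.1, 15.5, 73.6]
contact_force: [-15.8, 1.4, 16.8]
[0.1855687  3.62196534 0.02772695] [-0.00284922  0.00125486 -0.99999515]
```

View pics/c11.png

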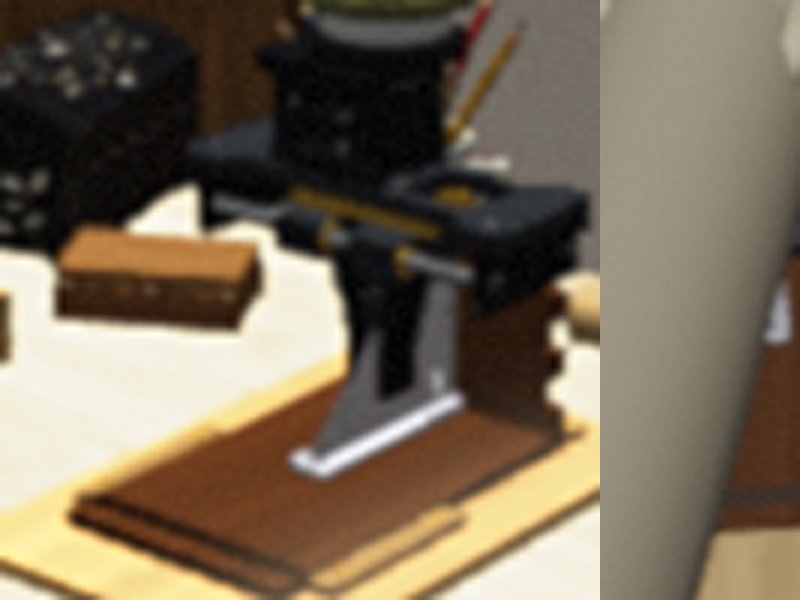

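The square stands flat: fence from (300,460) to (460,400), upright edge against the upright panel, gripper clear of it. The TCP height of 73.6 matches the 22 mm base plus the grip offset. I'll hold, then hand in.

```bash

python3 -m handwheel '[[[0,0,0],[0,0,0]],[[0,0,0],[0,0,0]],[[0,0,0],[0,0,0]],[[0,0,0],[0,0,0]],[[0,0,0],[0,0,0]],[[0,0,0],[0,0,0]],[[0,0,0],[0,0,0]],[[0,0,0],[0,0,0]]]' | egrep 'time|pos|contact|width|finger'
python3 -c "
from rig import env
print(env.sign_off())"
```

```text
time_s: 33.05
position: [628.1, 15.5, 73.6]
contact_force: [-16.9, 0.8, 17.7]
width: 7.6
finger_force: 30.0
the job is handed in; nothing more can be done
None
```

I handed the job in at about 33 s, with bottle and jar standing in the two caddy cells and the square gripped and pressed into the corner with about 17 N on base and panel; the sign-off gave no verdict, and I judged flatness and panel squareness from the last picture, TCP height and forces.

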